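# Release and push out a filter slide

### The arm

A 6-joint arm with a two-finger parallel gripper is mounted at the origin on the work surface; the furniture and walls round the work are solid. World frame = base frame: x ahead of the robot, y to its left, z up, the work surface at z = 0. Lengths are in m, angles in rad, forces in N, time in s.
With the tool pointing down it reaches from about 0.275 to 0.825 m from the base axis. Payload 5.2 kg.
Tool frame: the origin (TCP) lies at the very end of the fingers, on their centre line; the grasp point (between the pads) lies 19 mm behind it (arm.hold_point_z is the distance from the TCP to the grasp point, in m); x points along the fingers, y is the direction in which the jaws open and shut, and the axes are right-handed (so a half turn about x gives the same grasp; the last joint's range is limited). The gripper opens to 93 mm and grips with 3 to 60 N. Pads are 15 mm wide; open, the fingers measure 128 mm over their backs; the gripper's body (75 mm by 188 mm) begins 65 mm behind the grasp point.
Start: joints at [-1.32, 0.259, 1.535, -0, 1.348, -0.203], TCP at [0.241, -0.494, 0.219] pointing down, gripper open.
Joint ranges: [-3.14, 3.14], [-0.91, 2.08], [0.19, 2.58], [-1.22, 4.36], [0.22, 2.71], [-3.12, 3.12]. Speed limits (rad/s): [2.57, 2.57, 3.14, 3.14, 3.14, 3.14].

### API

Orientations are given as a 3x3 rotation matrix whose columns are the frame's x, y, z axes.
In Python, from rig import arm gives the robot as it stands. The module is installed in compiled form; this text tells all that it offers.
- The arm moves only by the tool arm_command, never from a script. Its argument "deltas" is a list of rows, each a list of 3 entries, a list of its own where there are three numbers: the closure, from -1 (fully open) to 1 (shut), then the shift along the tool's x, y, z in cm, then the turn about the tool's x in degrees. In form: [[hand, [dx, dy, dz], turn], ...]. A call has exactly 10 rows; each row is the pose to reach, as a shift and turn from the pose commanded when the call began, along the tool's axes at that moment; what a row does not reach only later rows make up. A row lasts 1/10 s, in which the tool goes at most 50 mm and 8.59 degrees, less where a joint would pass 70% of its speed; a pose out of reach is approached as far as the arm can. A call with a gripper value outside its range is refused whole. The fingers move at their own pace and stop on an object; the grip force is fixed at half the most. Time passes only in rows, so rows that repeat a pose let the fingers close, or fill a call up. It gives the time, the measured TCP pose, the force and the opening at its end, in the units of the state.
- arm.read_state(): the state, without advancing time (a new reading comes with each control period).
- arm.camera(name): name is "side" or "top"; returns (picture, depth): 420x560x3 uint8, blue, green, red; 420x560 float32, m along the optical axis (not along the pixel's ray), 0 where there is no reading.
- arm.camera_model(name): a dict with "fx", "fy", "cx", "cy" (pixels), "dist_coeffs" ([k1, k2, p1, p2, k3] as OpenCV has them; the pictures are not rectified), "extrinsics" (4x4, takes a point from camera to world coordinates). Camera axes: x right, y down, z forward; pixel columns grow to the right and rows downward; lengths in m; the calibration is good to about 2 mm. A picture is of the moment at which its call begins. camera_model takes no time and is no camera call.
- arm.close_job(): hands the job in, once; it reports no verdict.
Trained networks look in the newest picture that a camera, given by its name, has taken for a name from the list of things; names that differ only in an ending like _2 or _b are one class to them, and where a whole thing is asked for, a point or a joint stands for the part that bears it (a point fixed in the world has none). Each returns a list of dicts, best first, with "p" (0 to 1); they miss things now and then, are a little off and sometimes report something else, mostly with a low value. They report only what shows in the picture. A call takes as long as a camera call. They do not tell look-alikes from the thing itself.
- arm.regions_of(camera, query): "region" (420x560 bool, what is visible of it) and "uv" ([column, row] in pixels, amid what is visible of it).
The state is a dict: "time_s": time; "qpos": joint angles; "dq": joint speeds; "joint_torque": joint torques, N m; "position": TCP position; "ee_rot": TCP orientation; "ft_force": force on the tool from outside, world axes, zero at the start; "torque": the same for the moment, N m; "gripper_width": opening from 0.0 (shut) to 1.0 (fully open).
Only numpy, scipy, OpenCV 4.12 (cv2) and the standard library are available. Lean on these libraries where they do the work, as an engineer would, in place of code of your own. Each camera call takes 0.05 s, during which the arm holds its last target.

### The job

Take the square-handled pin tool out of the wooden caddy. With its thin tip press the recessed release button in the steel filter slide and, keeping the button held down with the tip, push the slide sideways out of its housing all the way to its stop. Then put the pin tool back, tip down, in the caddy compartment it came from and let go; do not touch the slide with the fingers and leave the other things on the bench where they are.

Things in the scene. Friction and masses are not known exactly. Their poses are not given: they have to be found in the camera images.
- pin: Dark steel pin tool, 150 mm long: square handle 16 x 16 mm from 48 to 150 mm along it, a thin round tip 7 mm across with a rounded end below that; about 0.12 kg. Origin at the end of the tip, z along the tool from tip to handle end, x and y square to the handle's flats. It stands loose in the caddy, tip at the bottom, leaning about 25 degrees toward the caddy's -x side over a divider.
- pin_grip (a point): Point on the pin tool's axis 122 mm from the tip, where the handle stands clear of the caddy and is gripped on its two sides that face along the pin's own y; same axes as pin.
- caddy: Plywood caddy fixed to the bench, 104 x 112 x 81 mm, open on top, with 2 x 3 compartments (2 along its x, 3 along its y), each 46 mm along x, 32 mm along y and 75 mm deep, walls and dividers 4 mm, floor 6 mm thick. Origin at the centre of its underside, z up, -x roughly toward the robot.
- cell (a point): Centre of the floor of the pin tool's compartment, the middle one of the far (+x) row, 25 mm along x and 6 mm above the caddy's origin; axes as caddy. The tip rests in its far lower corner (21 mm further along +x) and the handle leans on the divider between the two rows.
- filter_unit: Grey filter unit fixed to the bench, about 150 x 135 x 125 mm; its upper face leans 25 degrees toward its own -x side (the robot's side). Origin at bench level under the middle of the face, z up. The face middle is 95 mm above the bench.
- slide: Steel filter slide, 56 x 110 x 24 mm, in a channel of the sloping face. Origin at the middle of its top surface, moving with it; z = outward normal of the sloping face (25 degrees from vertical, toward the robot), x up the slope, y = level, the way the slide comes out. Two 30 mm wide strips, 5.5 mm proud of the slide's surface, run along both sides of it and leave a gap 50 mm wide.
- pocket (a point): Middle of the mouth of the square pocket in the slide, 16 x 16 mm, level with the slide's surface, 34 mm from the slide's middle toward its closed end; moves with the slide, axes as slide. The only square hole in the slide; the fingers do not fit into it.
- button: Round release button, 13.6 mm across, at the bottom of the pocket. Origin on its top, 15 mm below the slide's surface when up; axes as slide. It moves along -z of the slide.
- button_press (a joint): Travel of the button in m: 0 up, 0.005 fully down. Spring force 2 N at first, 5 N fully down. The slide is locked until the button is at least 0.0035 down.
- slide_out (a joint): Travel of the slide in m along its own y: 0 closed, 0.055 out to the stop. It needs about 3 N and stays where it is left. Push it by the wall of the pocket with the pin, which has 4.5 mm of play each way in the pocket.
- marker: Loose marker pen, 123 mm long, 12 mm thick, a bystander; origin at the centre of its underside.
- hex_key_8: Loose small hex key, 165 x 50 mm, 8 mm thick, a bystander; origin at the centre of its underside.
- calliper: Loose calliper, 235 mm long, 20 mm high, a bystander; origin at the centre of its underside.
Mind the look-alikes: they are no part of the job. What is shaped like the pin but orange or red is not meant.

How it is judged:
On the way, in this order (a step that is already met when the one before it is completed fails the run):
1. the button is held down with the pin tool (value of joint button_press above 0.0035 m and contact force between pin and button above 1 N), for 0.1 s.
2. the slide is pushed out to within 9 mm of its stop with the button still held down by the pin tool (all of step 1 and value of joint slide_out above 0.046 m), for 0.1 s.
At the end, for the whole second after the job is handed in: The slide is out to within 9 mm of its stop, the button has sprung up again (less than 1 mm down), and the pin tool stands at rest in the caddy compartment it came from, its tip within 9 mm of the compartment's floor (value of joint slide_out above 0.046 m and value of joint button_press below 0.001 m and x of pin in the frame of caddy between 0.002 and 0.048 m and y of pin in the frame of caddy between -0.016 and 0.016 m and z of pin in the frame of caddy below 0.015 m and linear speed of pin below 0.02 m/s); the robot touches nothing.
It fails at once if the fingers push on the slide (contact force between the fingers and slide above 1 N).
It fails at once if a bystander is moved more than 20 mm (distance of any of marker, hex_key_8, calliper from where it was at the start of the episode above 0.02 m).
It also fails if it takes over 58 s, if anything falls off the work surface, if the arm or the gripper's body presses on something with over 40 N, if the wrist force passes 120 N, or if a joint passes its speed limit or range.

## Working session

There is one attempt and no reset: what is moved stays moved. The work goes in short steps, Python scripts to look and compute and a tool call to move; the robot and the scene stay as the last step left them, time stands still between calls to the robot, and variables do not carry over. Pictures are saved under pics/ and viewed, and the job is handed in when it is done.

Besides the shell and the picture viewer there is one more tool, called in YAML: its name, and indented under it one key for each argument. arm_command: Moves the arm, as the interface text tells. Its arguments: {"type":"object","properties":{"deltas":{"type":"array","items":{"type":"array"}}},"required":["deltas"]}

```bash
mkdir -p pics
cat > h.py <<'E'
import numpy as np, cv2
from rig import arm
def snap(n,tag):
    im,d=arm.camera(n); cv2.imwrite(f'pics/{n}_{tag}.png',im); np.savez(f'{n}_{tag}.npz',im=im,d=d); return im,d
def world(n,uv,z):
    """uv Nx2, z depth N -> world"""
    m=arm.camera_model(n);K=np.array([[m['fx'],0,m['cx']],[0,m['fy'],m['cy']],[0,0,1]])
    uv=np.asarray(uv,float).reshape(-1,1,2)
    p=cv2.undistortPoints(uv,K,np.array(m['dist_coeffs'])).reshape(-1,2)
    z=np.asarray(z,float).reshape(-1,1)
    P=np.hstack([p*z,z]);E=np.array(m['extrinsics']);return P@E[:3,:3].T+E[:3,3]
def cloud(n,d,mask=None):
    ok=d>0
    if mask is not None: ok&=mask
    v,u=np.nonzero(ok);return world(n,np.c_[u,v],d[v,u]),np.c_[u,v]
def proj(n,P):
    m=arm.camera_model(n);K=np.array([[m['fx'],0,m['cx']],[0,m['fy'],m['cy']],[0,0,1]])
    E=np.linalg.inv(np.array(m['extrinsics']))
    r,_=cv2.Rodrigues(E[:3,:3]);return cv2.projectPoints(np.asarray(P,float).reshape(-1,1,3),r,E[:3,3],K,np.array(m['dist_coeffs']))[0].reshape(-1,2)
E
python3 - <<'E'
from h import *
for n in ['side','top']:
    im,d=snap(n,'0'); print(n,np.array(arm.camera_model(n)['extrinsics']).round(3).tolist(),arm.camera_model(n)['fx'],(d>0).mean())
    for q in ['pin','caddy','filter_unit','slide','button','marker','hex_key_8','calliper']:
        r=arm.regions_of(n,q)
        for k,x in enumerate(r[:3]):
            P,_=cloud(n,d,x['region']); print(q,round(x['p'],2),np.round(x['uv']),x['region'].sum(),np.median(P,0).round(3) if len(P) else None)
            np.save(f'm_{n}_{q}_{k}.npy',x['region'])
s=arm.read_state();print(s['time_s'],s['position'],s['ee_rot'],arm.hold_point_z,s['gripper_width'])
E
```

```text
side [[0.964, -0.18, 0.196, 0.186], [-0.266, -0.642, 0.719, -0.94], [-0.003, -0.746, -0.666, 0.823], [0.0, 0.0, 0.0, 1.0]] 456.3626626299264 0.9956420068027211
pin 0.62 [367. 175.] 283 [0.718 0.036 0.012]
pin 0.61 [337. 236.] 210 [ 0.501 -0.29   0.116]
pin 0.57 [338. 257.] 2947 [ 0.495 -0.306  0.06 ]
caddy 0.72 [332. 258.] 2885 [ 0.495 -0.307  0.06 ]
filter_unit 0.91 [299. 170.] 2519 [0.512 0.018 0.083]
slide 0.7 [300. 152.] 474 [0.512 0.055 0.096]
button 0.68 [260. 219.] 126 [ 0.381 -0.087  0.01 ]
hex_key_8 0.71 [268. 254.] 215 [ 0.362 -0.208  0.011]
hex_key_8 0.67 [346. 330.] 287 [ 0.468 -0.461  0.008]
hex_key_8 0.51 [300. 172.] 2733 [0.51  0.019 0.081]
calliper 0.66 [260. 218.] 103 [ 0.381 -0.087  0.01 ]
top [[0.03, -0.988, 0.151, 0.188], [-0.999, -0.027, 0.016, -0.171], [-0.012, -0.152, -0.988, 1.571], [0.0, 0.0, 0.0, 1.0]] 512.0055894957833 0.9959523809523809
pin 0.61 [337. 186.] 80 [ 0.501 -0.279  0.12 ]
pin 0.51 [234. 121.] 242 [0.719 0.036 0.014]
caddy 0.73 [341. 195.] 1334 [ 0.499 -0.29   0.04 ]
caddy 0.7 [222. 179.] 690 [0.511 0.061 0.095]
filter_unit 0.93 [223. 181.] 2236 [0.504 0.052 0.09 ]
slide 0.86 [220. 180.] 642 [0.51  0.061 0.094]
slide 0.65 [390. 220.] 73 [ 0.424 -0.455  0.007]
marker 0.45 [307. 237.] 162 [ 0.36  -0.202  0.011]
hex_key_8 0.53 [392. 196.] 59 [ 0.5   -0.46   0.006]
calliper 0.56 [225. 231.] 472 [0.377 0.049 0.013]
0.9 [ 0.24111492 -0.49432796  0.21866718] [[-3.07345526e-05  4.38390391e-01 -8.98784660e-01]
 [-2.73875195e-05 -8.98784660e-01 -4.38390390e-01]
 [-9.99999999e-01  1.11417499e-05  3.96301698e-05]] 0.0188 0.9985913477874283
```

Run:
```python
import cv2
a=cv2.imread('pics/side_0.png');b=cv2.imread('pics/top_0.png')
cv2.imwrite('pics/sA.png',cv2.resize(a[100:370,180:480],None,fx=2.6,fy=2.2,interpolation=cv2.INTER_CUBIC)[:600,:800])
cv2.imwrite('pics/tA.png',cv2.resize(b[90:270,180:420],None,fx=3.3,fy=3.3,interpolation=cv2.INTER_CUBIC)[:600,:800])
```

```text
(no output)
```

View pics/sA.png

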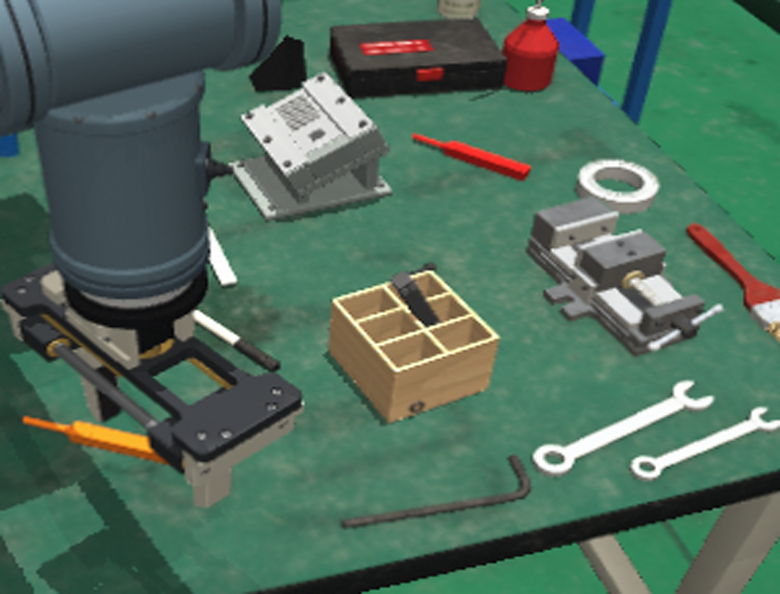

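View pics/tA.png

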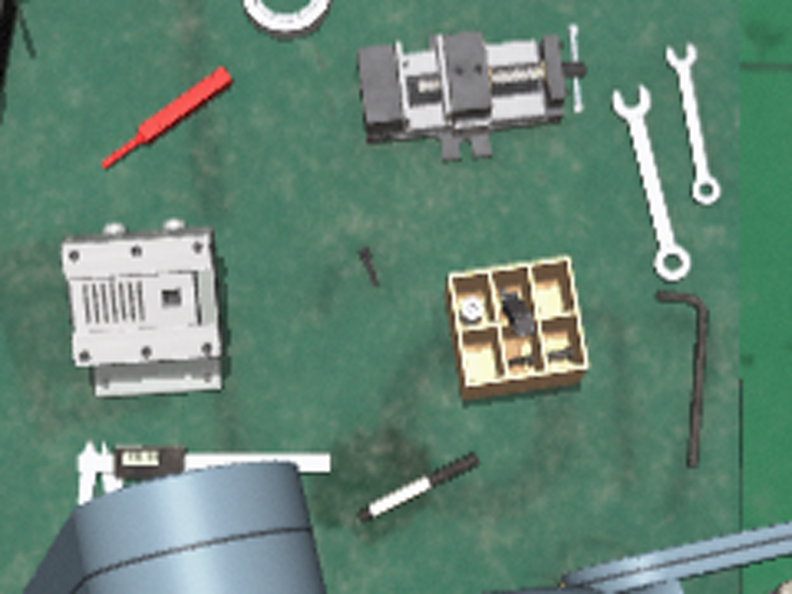

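View pics/side_0.png

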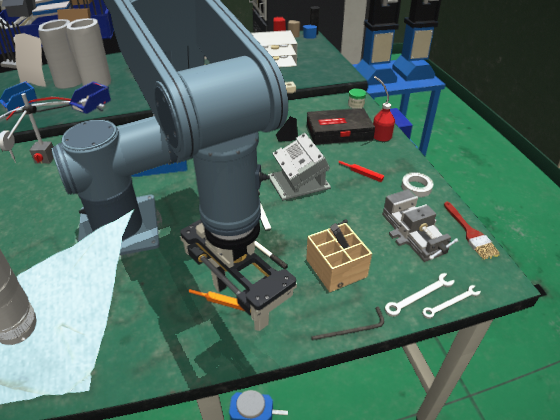

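Run:
```python
from h import *
for n in ['side','top']:
    f=np.load(f'{n}_0.npz');d=f['d'];P,uv=cloud(n,d)
    b=(abs(P[:,0]-.5)<.1)&(abs(P[:,1]+.29)<.1)
    Q=P[b]
    t=Q[(Q[:,2]>.074)&(Q[:,2]<.088)]
    r=cv2.minAreaRect((t[:,:2]*1000).astype(np.float32)); print(n,'rim',len(t),r,np.median(t[:,2]))
    p=Q[Q[:,2]>.09]; print('pin pts',len(p),p.min(0).round(3),p.max(0).round(3),p.mean(0).round(3))
    tab=P[(abs(P[:,0]-.42)<.02)&(abs(P[:,1]+.1)<.03)];print('table z',np.median(tab[:,2]))
    # face
    b=(abs(P[:,0]-.505)<.09)&(abs(P[:,1]-.05)<.09)&(P[:,2]>.05)
    Q=P[b];q=Q[abs(Q[:,1]-.05)<.05]
    best=0
    rng=np.random.default_rng(0)
    for i in range(500):
        a=q[rng.choice(len(q),3,False)];nn=np.cross(a[1]-a[0],a[2]-a[0]);
        if np.linalg.norm(nn)<1e-5: continue
        nn/=np.linalg.norm(nn); dd=abs((q-a[0])@nn); c=(dd<.0025).sum()
        if c>best:best=c;I=dd<.0025
    c=q[I].mean(0);nn=np.linalg.svd(q[I]-c)[2][2];nn*=np.sign(nn[2]);print('face n',nn.round(3),c.round(4),best,len(q),'tilt',np.degrees(np.arccos(nn[2])),'yaw of normal',np.degrees(np.arctan2(-nn[1],-nn[0])))
```

```text
side rim 796 ((506.0588684082031, -285.558349609375), (106.91645050048828, 115.84860229492188), 10.449040412902832) 0.08008073257572679
pin pts 166 [ 0.481 -0.297  0.09 ] [ 0.521 -0.279  0.147] [ 0.497 -0.29   0.123]
table z 0.0006008397611316774
face n [-0.509 -0.039  0.86 ] [0.5256 0.0502 0.1046] 497 972 tilt 30.680022541168643 yaw of normal 4.38171499951559
top rim 366 ((504.2862243652344, -283.30633544921875), (105.22686004638672, 112.85874938964844), 10.313516616821289) 0.08002651010767092
pin pts 68 [ 0.479 -0.292  0.092] [ 0.516 -0.272  0.147] [ 0.496 -0.281  0.128]
table z 0.0004269826827612011
face n [-0.417 -0.017  0.909] [0.5101 0.0507 0.0982] 529 1367 tilt 24.681382604758024 yaw of normal 2.355975023309871
```

Run:
```python
import cv2
a=cv2.imread('pics/side_0.png');b=cv2.imread('pics/top_0.png')
def c(im,x,y,w,h,f): return cv2.resize(im[y:y+h,x:x+w],None,fx=f,fy=f,interpolation=cv2.INTER_CUBIC)
import numpy as np
def pad(i):
    o=np.zeros((300,400,3),np.uint8);o[:i.shape[0],:i.shape[1]]=i[:300,:400];return o
o=np.vstack([np.hstack([pad(c(a,262,125,75,60,5)),pad(c(b,192,152,66,60,5))]),np.hstack([pad(c(a,300,200,80,60,5)),pad(c(b,310,160,60,60,5))])])
cv2.imwrite('pics/z1.png',o)
```

```text
(no output)
```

View pics/z1.png

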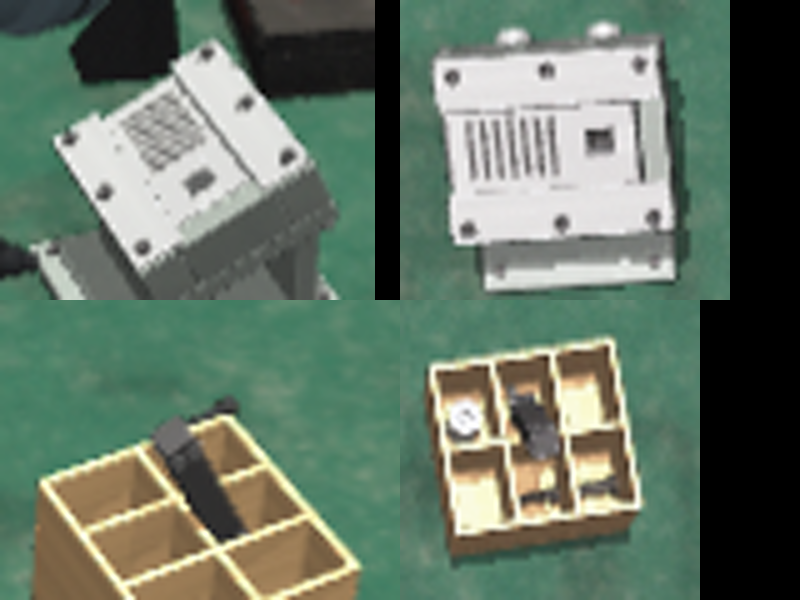

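```bash
cat > fit.py <<'E'
from h import *
from scipy.optimize import least_squares
from scipy.spatial.transform import Rotation as R
def box_sdf(q,c,h):
    a=abs(q-c)-h;return np.linalg.norm(np.maximum(a,0),axis=1)+np.minimum(a.max(1),0)
def pin_sdf(q):
    hb=box_sdf(q,np.array([0,0,.099]),np.array([.008,.008,.051]))
    r=np.hypot(q[:,0],q[:,1])-.0035; z=abs(q[:,2]-.025)-.025
    return np.minimum(hb,np.maximum(r,z))
CY=np.radians(10.4)
E
python3 - <<'E'
from fit import *
off={'side':np.array([.5060,-.2853,0]),'top':np.array([.5043,-.2833,0])}
C=np.array([.505,-.2843,0]);Rc=R.from_euler('z',CY)
pts=[];
for n in ['side','top']:
    f=np.load(f'{n}_0.npz');d=f['d'];im=f['im'];P,uv=cloud(n,d)
    q=Rc.inv().apply(P-off[n])  # caddy frame
    g=im[uv[:,1],uv[:,0]].astype(int)
    dark=(g.max(1)<110)
    k=dark&(q[:,0]>-.035)&(q[:,0]<.048)&(abs(q[:,1])<.022)&(q[:,2]>.03)
    k&=(q[:,2]>.075)|(q[:,0]>.006)
    print(n,k.sum(),q[k].min(0),q[k].max(0)); pts.append((n,q[k]))
def T(p):
    return R.from_euler('zyx',[p[5],-p[3],p[4]])
def res(p,ps):
    return pin_sdf(T(p).inv().apply(ps-np.array([p[0],p[1],p[2]])))
p0=np.array([.042,0,.007,np.radians(25),0,0])
sc=np.array([.006,.006,.002,np.radians(3),.1,.15])
for name,ps in [('side',pts[0][1]),('top',pts[1][1]),('both',np.vstack([pts[0][1],pts[1][1]]))]:
    best=None
    for y in (-.008,0,.008):
        x0=p0.copy();x0[1]=y
        s=least_squares(lambda p:np.r_[res(p,ps)/.002,(p-p0)/sc*1.0],x0,loss='soft_l1')
        if best is None or s.cost<best.cost:best=s
    p=best.x;G=T(p).apply([0,0,.122])+p[:3];z=T(p).apply([0,0,1])
    print(name,len(ps),best.cost,(p[:3]*1000).round(1),np.degrees(p[3:]).round(1),'grip caddy',G.round(4),'world',(Rc.apply(G)+C).round(4),'axis',z.round(3), abs(res(p,ps)).mean())
E
```

```text
side 167 [-0.0243665  -0.00922918  0.06747971] [0.02308502 0.01628812 0.1440778 ]
top 121 [-0.02339276 -0.01637284  0.03042032] [0.04795586 0.0206765  0.14616919]
side 167 23.479999213238514 [44.9  2.6  5.9] [24.8  0.3 -3.2] grip caddy [-0.0064  0.002   0.1166] world [ 0.4984 -0.2835  0.1166] axis [-0.42  -0.005  0.908] 0.0008892189684427148
top 121 312.13436834243896 [65.  -4.1 13.6] [34.2 -3.1 -6.2] grip caddy [-0.0035  0.0014  0.1143] world [ 0.5013 -0.2836  0.1143] axis [-0.562  0.045  0.826] 0.0064022897970592565
both 288 358.6299592581667 [57.8  0.7 11.4] [31.3 -0.6 -2.8] grip caddy [-0.0056  0.0018  0.1156] world [ 0.4991 -0.2835  0.1156] axis [-0.52   0.009  0.854] 0.0034032838483201385
```

Run:
```python
from fit import *
Rc=R.from_euler('z',CY)
# overlay
for n,o in [('side',[.5060,-.2853,0]),('top',[.5043,-.2833,0])]:
    im=cv2.imread(f'pics/{n}_0.png')
    Tr=R.from_euler('zyx',np.radians([-3.2,-24.8,.3]));t=np.array([.0449,.0026,.0059])
    c=np.array([[x,y,z] for z in(.048,.15) for x,y in((-.008,-.008),(.008,-.008),(.008,.008),(-.008,.008))])
    W=Rc.apply(Tr.apply(c)+t)+o
    uv=proj(n,W)
    x,y=(300,200) if n=='side' else (310,160)
    f=8
    z=cv2.resize(im[y:y+60,x:x+70],None,fx=f,fy=f,interpolation=cv2.INTER_CUBIC)
    q=((uv-[x,y]+.5)*f).astype(int)
    for a,b in [(0,1),(1,2),(2,3),(3,0),(4,5),(5,6),(6,7),(7,4),(0,4),(1,5),(2,6),(3,7)]:
        cv2.line(z,tuple(map(int,q[a])),tuple(map(int,q[b])),(0,0,255),1)
    c=np.array([[sx*.052,sy*.056,.081] for sx,sy in((-1,-1),(1,-1),(1,1),(-1,1))])
    q=((proj(n,Rc.apply(c)+o)-[x,y]+.5)*f).astype(int);cv2.polylines(z,[q.astype(np.int32)],True,(255,0,0),1)
    cv2.imwrite(f'pics/ov_{n}.png',z)
a=cv2.imread('pics/ov_side.png');b=cv2.imread('pics/ov_top.png');o=np.hstack([a,b]);cv2.imwrite('pics/ov1.png',cv2.resize(o,(800,342)))
```

```text
(no output)
```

View pics/ov1.png

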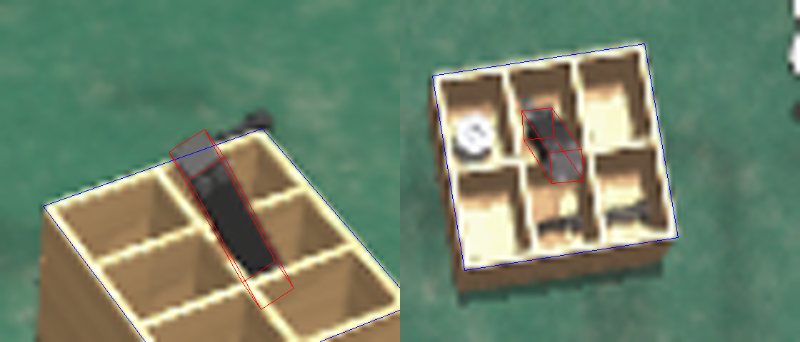

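Run:
```python
from fit import *
B={'top':([[452,76],[546,70],[639,64],[468,229],[561,222],[654,217],[599,140]],[192-80,152]),
'side':([[207,53],[245,103],[288,157],[68,138],[104,191],[142,246],[199,182]],[262,125])}
for n,(b,o) in B.items():
    d=np.load(f'{n}_0.npz')['d']
    uv=np.array(b)/5-.4+np.array(o) if n=='side' else np.array(b)/5-.4+np.array([192-80,152])
    # local plane fit of face depth: use P in ring
    P,px=cloud(n,d)
    k=(abs(P[:,0]-.51)<.08)&(abs(P[:,1]-.05)<.07)&(P[:,2]>.05)
    W=[]
    for u in uv:
        nn=np.linalg.norm(px-u,axis=1)<4
        W.append(world(n,[u],[np.median(d[px[nn&k][:,1],px[nn&k][:,0]])])[0])
    W=np.array(W)
    # intersect rays with tilted plane later; print
    print(n,W.round(4).tolist())
    for a,c in((0,2),(3,5)):
        v=W[c]-W[a];print('yaw',np.degrees(np.arctan2(v[0],-v[1])),np.linalg.norm(v))
    v=W[:3].mean(0)-W[3:6].mean(0);print('up',v,np.linalg.norm(v),'tilt',np.degrees(np.arcsin(v[2]/np.linalg.norm(v))),'yaw',np.degrees(np.arctan2(v[1],v[0])),'mid',W[:6].mean(0))
```

```text
top [[0.5455, 0.1125, 0.1189], [0.5505, 0.0578, 0.1191], [0.5555, 0.0036, 0.1194], [0.4621, 0.1053, 0.0808], [0.4678, 0.0502, 0.0812], [0.4724, -0.0048, 0.081], [0.5167, 0.0291, 0.0875]]
yaw 5.249257471584114 0.10931025038649361
yaw 5.311143001141313 0.11052577669605283
up [0.08308603 0.00772146 0.03811485] 0.09173685594784074 tilt 24.549564604253426 yaw 5.309437261664812 mid [0.50896577 0.05408388 0.10004636]
side [[0.545, 0.1085, 0.1221], [0.5504, 0.0564, 0.1205], [0.5561, 0.0009, 0.1205], [0.4611, 0.1021, 0.0834], [0.4673, 0.0487, 0.0821], [0.4736, -0.004, 0.0811], [0.5162, 0.0301, 0.0916]]
yaw 5.871293658893367 0.10821058503384713
yaw 6.737658450105251 0.1068212661569317
up [0.08315721 0.00634494 0.03885213] 0.09200471864775014 tilt 24.9788789881836 yaw 4.363242904293786 mid [0.50891184 0.05209937 0.10161672]
```

Run:
```python
from fit import *
yaw=np.radians(5.3);t=np.radians(25)
U=R.from_euler('zy',[yaw,-t])  # x up slope
n_=U.apply([0,0,1]);print(n_)
for n,uv,mid in [('top',[231.4,179.6],[.5090,.0541,.1000]),('side',[301.4,161.0],[.5089,.0521,.1010])]:
    S=np.array(mid)-.0055*n_
    E=np.array(arm.camera_model(n)['extrinsics']);c=E[:3,3];r=world(n,[uv],[1.])[0]-c
    s=((S-c)@n_)/(r@n_);W=c+s*r;print(n,W.round(4),'in slide',U.inv().apply(W-S).round(4))
    im=cv2.imread(f'pics/{n}_0.png');f=8;x,y=(262,125) if n=='side' else (192,152)
    z=cv2.resize(im[y:y+60,x:x+66],None,fx=f,fy=f,interpolation=cv2.INTER_CUBIC)
    for y0 in (-.034,):
      for h in(0,):
        P=np.array([[a*.008,y0+b*.008,h] for a,b in((-1,-1),(1,-1),(1,1),(-1,1))])
        q=((proj(n,U.apply(P)+S)-[x,y]+.5)*f).astype(np.int32);cv2.polylines(z,[q],True,(0,0,255),1)
    for a in(-1,1):
        P=np.array([[a*.025,-.06,.0055],[a*.025,.06,.0055]])
        q=((proj(n,U.apply(P)+S)-[x,y]+.5)*f).astype(np.int32);cv2.polylines(z,[q],False,(255,0,0),1)
    P=np.array([[a*.028,b*.055,0] for a,b in((-1,-1),(1,-1),(1,1),(-1,1))])
    q=((proj(n,U.apply(P)+S)-[x,y]+.5)*f).astype(np.int32);cv2.polylines(z,[q],True,(0,200,0),1)
    cv2.imwrite(f'pics/os_{n}.png',z)
a=cv2.imread('pics/os_side.png');b=cv2.imread('pics/os_top.png');o=np.hstack([a,b]);cv2.imwrite('pics/os1.png',cv2.resize(o,(800,364)))
```

```text
[-0.42261826  0.          0.90630779]
top [0.5147 0.0279 0.0966] in slide [ 0.0012 -0.0264 -0.    ]
side [0.5137 0.0227 0.0972] in slide [ 0.     -0.0295  0.    ]
```

View pics/os1.png

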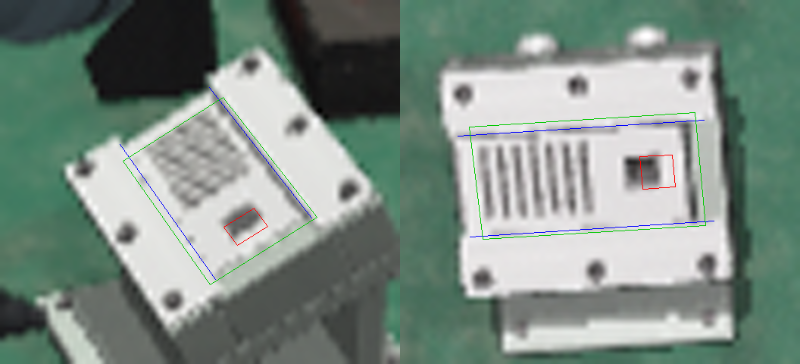

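```bash
cat > slide.py <<'E'
from fit import *
yaw=np.radians(5.3);t=np.radians(25)
U=R.from_euler('ZY',[yaw,-t])
n_=U.apply([0,0,1])
E
python3 - <<'E'
from slide import *
print(n_)
for n,uv,mid in [('top',[231.4,179.6],[.5090,.0541,.1000]),('side',[301.4,161.0],[.5089,.0521,.1010])]:
    S=np.array(mid)-.0055*n_
    E=np.array(arm.camera_model(n)['extrinsics']);c=E[:3,3];r=world(n,[uv],[1.])[0]-c
    s=((S-c)@n_)/(r@n_);W=c+s*r;print(n,W.round(4),'in slide',U.inv().apply(W-S).round(4))
    im=cv2.imread(f'pics/{n}_0.png');f=8;x,y=(262,125) if n=='side' else (192,152)
    z=cv2.resize(im[y:y+60,x:x+66],None,fx=f,fy=f,interpolation=cv2.INTER_CUBIC)
    S=S+U.apply([0,.005,0])
    P=np.array([[a*.008,-.034+b*.008,0] for a,b in((-1,-1),(1,-1),(1,1),(-1,1))])
    q=((proj(n,U.apply(P)+S)-[x,y]+.5)*f).astype(np.int32);cv2.polylines(z,[q],True,(0,0,255),1)
    for a in(-1,1):
        P=np.array([[a*.025,-.06,.0055],[a*.025,.06,.0055]])
        q=((proj(n,U.apply(P)+S)-[x,y]+.5)*f).astype(np.int32);cv2.polylines(z,[q],False,(255,0,0),1)
    P=np.array([[a*.025,b*.055,0] for a,b in((-1,-1),(1,-1),(1,1),(-1,1))])
    q=((proj(n,U.apply(P)+S)-[x,y]+.5)*f).astype(np.int32);cv2.polylines(z,[q],True,(0,200,0),1)
    cv2.imwrite(f'pics/os_{n}.png',z)
a=cv2.imread('pics/os_side.png');b=cv2.imread('pics/os_top.png');o=np.hstack([a,b]);cv2.imwrite('pics/os2.png',cv2.resize(o,(800,364)))
E
```

```text
[-0.42081144 -0.0390375   0.90630779]
top [0.5149 0.0281 0.0955] in slide [ 0.0012 -0.0265  0.    ]
side [0.5142 0.024  0.0962] in slide [ 0.0004 -0.0284  0.    ]
```

View pics/os2.png

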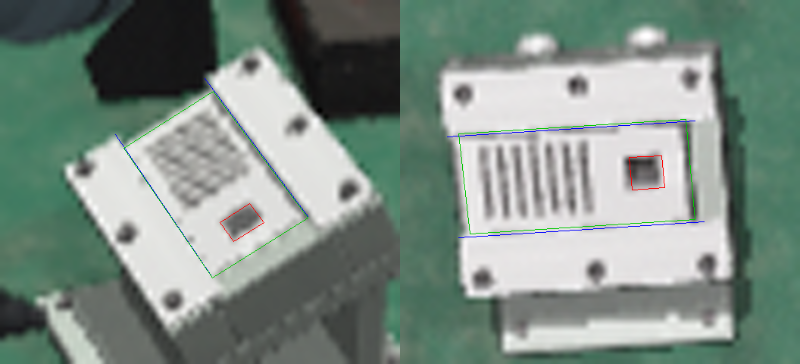

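arm_command:
  deltas:
    - [-1,[0,-0.8,-3.2],2]
    - [-1,[0,-1.7,-7],4]
    - [-1,[0,-2.6,-11],6]
    - [-1,[0,-3.5,-15],8]
    - [-1,[0,-4.5,-19],10]
    - [-1,[0,-5.4,-23],12]
    - [-1,[0,-6.3,-27],14]
    - [-1,[0,-7.2,-30.5],16]
    - [-1,[0,-7.65,-32.45],17]
    - [-1,[0,-7.65,-32.45],17]

```text
time_s: 1.9
position: [0.5011, -0.2813, 0.2186]
ee_rot: [[0.001, 0.16, -0.987], [0.001, -0.987, -0.16], [-1.0, -0.0, -0.001]]
ft_force: [0.2, -0.8, -0.2]
gripper_width: 0.998
```

```bash
cat >> h.py <<'E'
def go(target,yawdeg=None):
    s=arm.read_state();Rm=np.array(s['ee_rot']);p=np.array(s['position'])
    y=np.degrees(np.arctan2(Rm[1,1],Rm[0,1]))
    print('t',round(s['time_s'],2),'pos',p.round(4),'yaw_y',round(y,2),'w',round(s['gripper_width'],3),'F',np.round(s['ft_force'],1),'| d cm',(Rm.T@(np.array(target)-p)*100).round(2), 'turn',None if yawdeg is None else round(y-yawdeg,2))
E
python3 - <<'E'
from h import *
go([.499,-.283,.098],-81)
snap('side','1')
E
```

```text
t 1.9 pos [ 0.5011 -0.2813  0.2186] yaw_y -80.8 w 0.998 F [ 0.2 -0.8 -0.2] | d cm [12.05  0.14  0.24] turn 0.2
```

View pics/side_1.png

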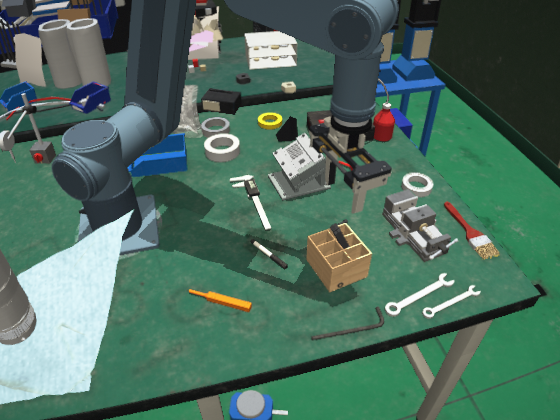

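arm_command:
  deltas:
    - [-1,[2,0.14,0.24],0]
    - [-1,[4,0.14,0.24],0]
    - [-1,[6,0.14,0.24],0]
    - [-1,[8,0.14,0.24],0]
    - [-1,[9.5,0.14,0.24],0]
    - [-1,[10.5,0.14,0.24],0]
    - [-1,[11.3,0.14,0.24],0]
    - [-1,[12,0.14,0.24],0]
    - [-1,[12.05,0.14,0.24],0]
    - [-1,[12.05,0.14,0.24],0]

```text
time_s: 2.95
position: [0.4972, -0.2853, 0.0984]
ee_rot: [[0.0, 0.156, -0.988], [-0.0, -0.988, -0.156], [-1.0, 0.0, -0.0]]
ft_force: [0.7, -0.2, 0.1]
gripper_width: 1.005
```

Run:
```python
from h import *
go([.499,-.283,.098],-81)
a,_=snap('side','2');b,_=snap('top','2')
f=6;o=np.hstack([cv2.resize(a[180:270,300:366],None,fx=f,fy=f,interpolation=3),cv2.resize(b[150:240,305:371],None,fx=f,fy=f,interpolation=3)]);cv2.imwrite('pics/g2.png',o)
```

```text
t 2.95 pos [ 0.4972 -0.2853  0.0984] yaw_y -81.0 w 1.005 F [ 0.7 -0.2  0.1] | d cm [ 0.04 -0.2  -0.21] turn 0.0
```

View pics/g2.png

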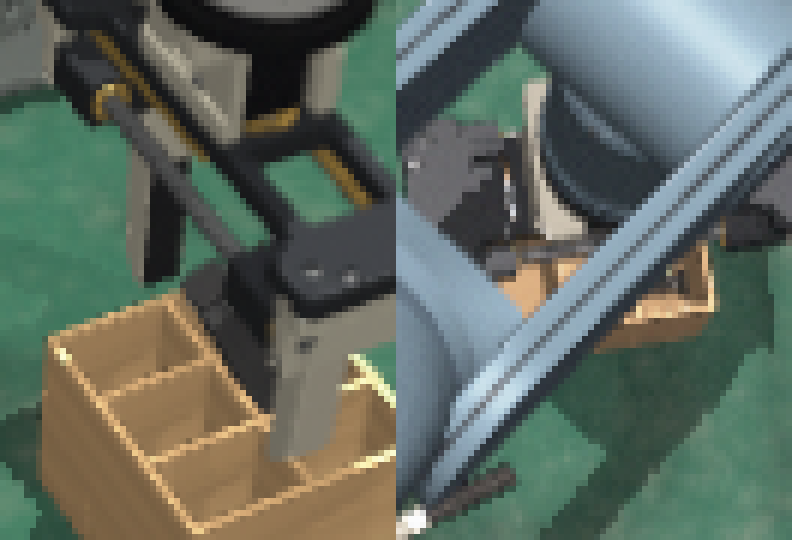

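arm_command:
  deltas:
    - [-1,[0,-0.2,-0.2],0]
    - [-1,[0,-0.2,-0.2],0]
    - [0.3,[0,-0.2,-0.2],0]
    - [1,[0,-0.2,-0.2],0]
    - [1,[0,-0.2,-0.2],0]
    - [1,[0,-0.2,-0.2],0]
    - [1,[0,-0.2,-0.2],0]
    - [1,[0,-0.2,-0.2],0]
    - [1,[0,-0.2,-0.2],0]
    - [1,[0,-0.2,-0.2],0]

```text
time_s: 4.05
position: [0.4987, -0.2828, 0.0981]
ee_rot: [[-0.0, 0.156, -0.988], [0.0, -0.988, -0.156], [-1.0, -0.0, 0.0]]
ft_force: [0.3, 0.8, 0.3]
gripper_width: 0.361
```

Run:
```python
from h import *
go([.499,-.283,.098],-81)
a,_=snap('side','3')
f=6;o=cv2.resize(a[180:270,290:390],None,fx=f,fy=f,interpolation=3);cv2.imwrite('pics/g3.png',o)
```

```text
t 4.05 pos [ 0.4987 -0.2828  0.0981] yaw_y -81.0 w 0.361 F [0.3 0.8 0.3] | d cm [ 0.01  0.03 -0.02] turn 0.0
```

View pics/g3.png

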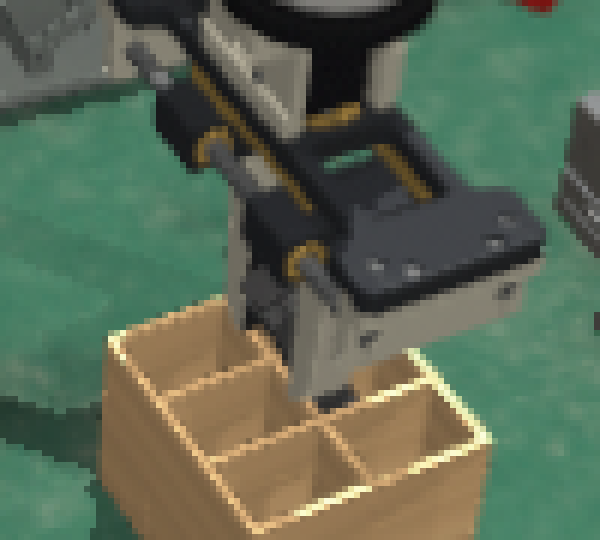

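arm_command:
  deltas:
    - [1,[0,0,0],0]
    - [1,[0,0,0],0]
    - [1,[0,0,0],0]
    - [1,[0,0,0],0]
    - [1,[0,0,0],0]
    - [1,[0,0,0],0]
    - [1,[0,0,0],0]
    - [1,[0,0,0],0]
    - [1,[0,0,0],0]
    - [1,[0,0,0],0]

```text
time_s: 5.1
position: [0.4988, -0.2828, 0.0982]
ee_rot: [[0.0, 0.156, -0.988], [-0.0, -0.988, -0.156], [-1.0, 0.0, -0.0]]
ft_force: [0.4, -0.1, 0.2]
gripper_width: 0.17
```

arm_command:
  deltas:
    - [1,[-0.5,0,0],0]
    - [1,[-1.5,0,0],0]
    - [1,[-3,0,0],0]
    - [1,[-5,0,0],0]
    - [1,[-7,0,0],0]
    - [1,[-9,0,0],0]
    - [1,[-11,0,0],0]
    - [1,[-13,0,0],0]
    - [1,[-14.5,0,0],0]
    - [1,[-15,0,0],0]

```text
time_s: 6.1
position: [0.4994, -0.2832, 0.2508]
ee_rot: [[0.003, 0.157, -0.988], [-0.002, -0.988, -0.157], [-1.0, 0.003, -0.002]]
ft_force: [0.6, 0.1, -2.7]
gripper_width: 0.173
```

Run:
```python
from h import *
go([.4696,.0218,.1928-.0188+.05],-84.7)
a,_=snap('side','4');b,_=snap('top','4')
f=5;o=np.hstack([cv2.resize(a[140:260,300:380],None,fx=f,fy=f,interpolation=3),cv2.resize(b[130:250,290:370],None,fx=f,fy=f,interpolation=3)]);cv2.imwrite('pics/g4.png',o)
```

```text
t 6.1 pos [ 0.4994 -0.2832  0.2508] yaw_y -81.0 w 0.173 F [ 0.6  0.1 -2.7] | d cm [  2.6  -30.6   -1.83] turn 3.7
```

View pics/g4.png

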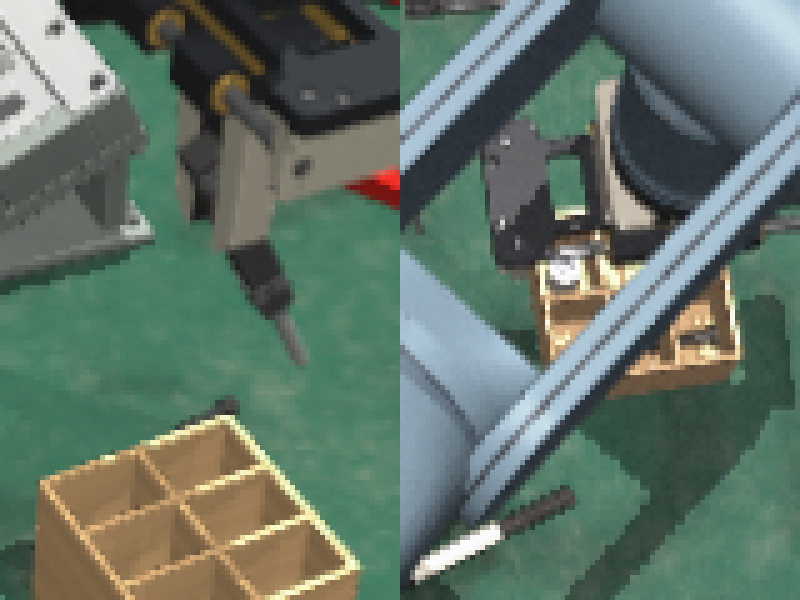

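```bash
cat > pinfit.py <<'E'
from fit import *
def held(n,tag,pos,Rm,dy=(0,0,0),show=True):
    """fit pin in tool frame; p: slide a along axis, z-offset in tool z, tilt"""
    f=np.load(f'{n}_{tag}.npz');d=f['d'];im=f['im'].astype(int);P,uv=cloud(n,d)
    q=(P-np.array(dy)-pos)@Rm   # tool frame: x down from tcp
    g=im[uv[:,1],uv[:,0]]
    k=(q[:,0]>.002)&(q[:,0]<.12)&(abs(q[:,1])<.02)&(q[:,2]<.02)&(q[:,2]>-.09)
    ps=q[k]
    def tf(p):
        # pin z axis in tool: up (-x) and toward +z (robot) by tilt ; roll p[3]; side lean p[4]
        t=p[2];za=np.array([-np.cos(t),np.sin(p[4]),np.sin(t)]);za/=np.linalg.norm(za)
        ya=np.array([0,-1.,0])-za*(-za[1]);ya/=np.linalg.norm(ya)
        xa=np.cross(ya,za);M=np.c_[xa,ya,za]
        G=np.array([-.0188,p[3],p[1]])
        tip=G-za*p[0];return M,tip
    def res(p):
        M,tip=tf(p);return pin_sdf((ps-tip)@M)
    p0=np.array([.122,0,np.radians(25),0,0]);sc=np.array([.006,.006,.1,.002,.02])
    s=least_squares(lambda p:np.r_[res(p)/.002,(p-p0)/sc],p0,loss='soft_l1');p=s.x
    M,tip=tf(p);r=abs(res(p))
    if show: print(n,len(ps),'len',p[0].round(4),'zoff',p[1].round(4),'tilt',np.degrees(p[2]).round(1),'yoff',p[3].round(4),'lean',np.degrees(p[4]).round(1),'tip tool',tip.round(4),'world',(Rm@tip+pos).round(4),'res',np.median(r).round(4),(r>.004).mean().round(2))
    return p,M,tip
E
python3 - <<'E'
from pinfit import *
s=arm.read_state();pos=np.array(s['position']);Rm=np.array(s['ee_rot'])
print(pos)
p,M,tip=held('side','4',pos,Rm)
print('tip px',proj('side',Rm@tip+pos),'obs ~',[360.4,212.4])
E
```

```text
[ 0.49896526 -0.28294118  0.2492405 ]
side 170 len 0.119 zoff -0.0022 tilt 25.1 yoff 0.0009 lean -0.1 tip tool [ 0.089   0.0012 -0.0526] world [ 0.5513 -0.276   0.1603] res 0.0005 0.0
tip px [[359.99221152 211.83499249]] obs ~ [360.4, 212.4]
```

arm_command:
  deltas:
    - [1,[0,-1.5,0],0.4]
    - [1,[0,-4.5,0.1],0.8]
    - [1,[0,-8.5,0.2],1.2]
    - [1,[0,-12.5,0.3],1.6]
    - [1,[0,-16.5,0.4],2.0]
    - [1,[0.3,-20.5,0.4],2.4]
    - [1,[0.8,-24.5,0.5],2.8]
    - [1,[1.5,-27.5,0.5],3.2]
    - [1,[2.2,-30,0.5],3.7]
    - [1,[2.7,-30.8,0.5],3.7]

```text
time_s: 7.2
position: [0.4434, 0.0237, 0.2198]
ee_rot: [[-0.003, 0.095, -0.995], [0.001, -0.995, -0.095], [-1.0, -0.002, 0.003]]
ft_force: [0.9, -1.0, -2.0]
gripper_width: 0.17
```

Run:
```python
from h import *
go([.4453,.0207,.2211],-84.7)
arm.camera('side');arm.camera('side');arm.camera('side')
go([.4453,.0207,.2211],-84.7)
a,_=snap('side','5');b,_=snap('top','5')
go([.4453,.0207,.2211],-84.7)
f=5;o=np.hstack([cv2.resize(a[90:210,255:335],None,fx=f,fy=f,interpolation=3),cv2.resize(b[130:250,190:270],None,fx=f,fy=f,interpolation=3)]);cv2.imwrite('pics/g5.png',o)
from pinfit import *
s=arm.read_state();pos=np.array(s['position']);Rm=np.array(s['ee_rot'])
for n in ('side','top'):
  p,M,tip=held(n,'5',pos,Rm)
```

```text
t 7.2 pos [0.4434 0.0237 0.2198] yaw_y -84.56 w 0.17 F [ 0.9 -1.  -2. ] | d cm [-0.13  0.32 -0.16] turn 0.14
t 7.35 pos [0.4449 0.021  0.2205] yaw_y -84.61 w 0.172 F [ 0.4 -0.3 -0.3] | d cm [-0.06  0.03 -0.04] turn 0.09
t 7.45 pos [0.4458 0.0199 0.2212] yaw_y -84.72 w 0.174 F [ 0.3  0.3 -0.3] | d cm [ 0.01 -0.08  0.05] turn -0.02
side 171 len 0.171 zoff 0.0123 tilt 35.2 yoff 0.0011 lean 1.5 tip tool [ 0.1208 -0.0032 -0.0863] world [0.5315 0.0311 0.1004] res 0.0017 0.22
top 6 len 0.1993 zoff -0.0058 tilt 31.4 yoff 0.0017 lean -5.3 tip tool [ 0.1506  0.0199 -0.1092] world [0.5565 0.0101 0.0705] res 0.0006 0.0
```

View pics/g5.png

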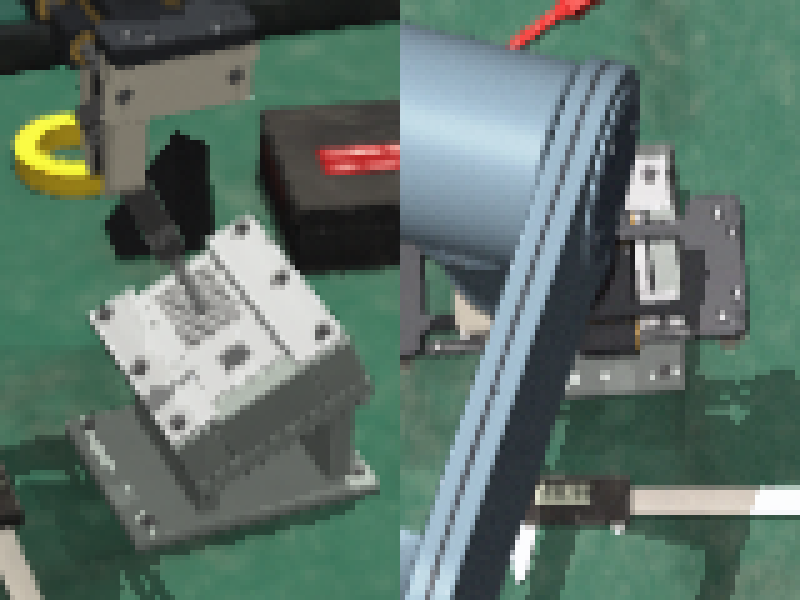

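```bash
sed -i 's/^    ps=q\[k\]/    S0=np.array([.509,.053,.1]);nn=np.array([-.4208,-.039,.9063]);near=(abs(P[:,0]-.51)<.09)\&(abs(P[:,1]-.05)<.09)\n    k\&=~(near\&((P-S0)@nn<.010))\n    k\&=(g.max(1)<150)\n    ps=q[k]/' pinfit.py
python3 - <<'E'
from pinfit import *
from slide import U,n_
pos=np.array([.4456,.0202,.2210]);Rm=np.array(arm.read_state()['ee_rot'])
p,M,tip=held('side','5',pos,Rm)
W=Rm@tip+pos
print(proj('side',W), 'obs',[255+201/5-.4,90+312/5-.4])
pk=np.array([.5142,.0240,.0962]);pa=np.array([.5146,.0260,.0958])
print('axis world',Rm@M[:,2],'n',n_)
print('tip rel pocket in slide frame (side)',U.inv().apply(W-pk)*1000,'(avg)',U.inv().apply(W-pa)*1000)
E
```

```text
side 125 len 0.1218 zoff 0.0021 tilt 25.9 yoff 0.0007 lean 0.7 tip tool [ 0.0907 -0.0008 -0.051 ] world [0.4963 0.0256 0.1303] res 0.001 0.0
[[295.230359   151.31469469]] obs [294.8, 152.0]
axis world [-0.4336024  -0.05143719  0.89963503] n [-0.42081144 -0.0390375   0.90630779]
tip rel pocket in slide frame (side) [-1.59696241  3.2605874  38.3294708 ] (avg) [-1.95632068  1.30608624 38.93839349]
```

Run:
```python
from slide import *
s=arm.read_state();pos=np.array(s['position']);print(pos)
go(pos+U.apply([.0017,-.0023,-.028]),-84.7)
```

```text
[0.44584122 0.01993563 0.22116239]
t 7.45 pos [0.4458 0.0199 0.2212] yaw_y -84.72 w 0.174 F [ 0.3  0.3 -0.3] | d cm [ 2.47  0.23 -1.34] turn -0.02
```

arm_command:
  deltas:
    - [1,[0.5,0.2,-0.3],0]
    - [1,[1,0.2,-0.6],0]
    - [1,[1.5,0.2,-0.9],0]
    - [1,[2,0.2,-1.1],0]
    - [1,[2.3,0.2,-1.2],0]
    - [1,[2.45,0.2,-1.3],0]
    - [1,[2.45,0.2,-1.3],0]
    - [1,[2.45,0.2,-1.3],0]
    - [1,[2.45,0.2,-1.3],0]
    - [1,[2.45,0.2,-1.3],0]

```text
time_s: 8.45
position: [0.4589, 0.0199, 0.1969]
ee_rot: [[0.0, 0.092, -0.996], [-0.0, -0.996, -0.092], [-1.0, 0.0, -0.0]]
ft_force: [-0.7, 0.6, -1.7]
gripper_width: 0.168
```

Run:
```python
from pinfit import *
from slide import U,n_
a,d=snap('side','6')
s=arm.read_state();pos=np.array(s['position']);Rm=np.array(s['ee_rot']);print(pos,s['ft_force'])
f=10;cv2.imwrite('pics/g6.png',cv2.resize(a[125:180,265:335],None,fx=f,fy=f,interpolation=3))
p,M,tip=held('side','6',pos,Rm)
W=Rm@tip+pos;print(proj('side',W))
pk=np.array([.5142,.0240,.0962]);print(U.inv().apply(W-pk)*1000)
```

```text
[0.45882686 0.01984717 0.19685109] [ 0.89379033 -0.47595457 -0.96878804]
side 114 len 0.1211 zoff -0.0006 tilt 24.9 yoff 0.0008 lean 0.1 tip tool [ 0.0911  0.0005 -0.0515] world [0.5102 0.0241 0.1058] res 0.001 0.03
[[300.09902133 158.32133886]]
[ 0.43954531  0.47356227 10.37064677]
```

View pics/g6.png

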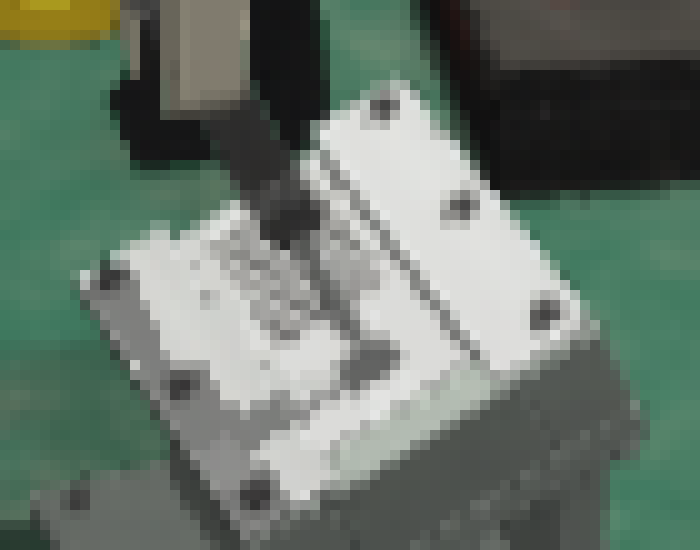

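arm_command:
  deltas:
    - [1,[0.3,0,-0.14],0]
    - [1,[0.6,0,-0.28],0]
    - [1,[0.8,0,-0.37],0]
    - [1,[1.0,0,-0.46],0]
    - [1,[1.1,0,-0.51],0]
    - [1,[1.2,0,-0.56],0]
    - [1,[1.3,0,-0.6],0]
    - [1,[1.4,0,-0.65],0]
    - [1,[1.45,0,-0.68],0]
    - [1,[1.45,0,-0.68],0]

```text
time_s: 9.5
position: [0.4655, 0.0205, 0.1821]
ee_rot: [[-0.0, 0.092, -0.996], [0.0, -0.996, -0.092], [-1.0, -0.0, 0.0]]
ft_force: [-0.6, 0.1, -0.9]
gripper_width: 0.167
```

Run:
```python
from pinfit import *
from slide import U,n_
a,d=snap('side','7')
s=arm.read_state();pos=np.array(s['position']);Rm=np.array(s['ee_rot']);print(pos,s['ft_force'])
f=10;cv2.imwrite('pics/g7.png',cv2.resize(a[125:180,265:335],None,fx=f,fy=f,interpolation=3))
p,M,tip=held('side','7',pos,Rm)
W=Rm@tip+pos
pk=np.array([.5142,.0240,.0962]);print(U.inv().apply(W-pk)*1000)
```

```text
[0.46555408 0.02049306 0.18217163] [-0.15144219  0.11823779 -2.0533029 ]
side 108 len 0.1213 zoff -0.0007 tilt 25.6 yoff 0.0007 lean 0.5 tip tool [ 0.0906 -0.0003 -0.053 ] world [0.5183 0.0257 0.0915] res 0.0007 0.02
[ 1.9028818   1.30109379 -6.04259378]
```

View pics/g7.png

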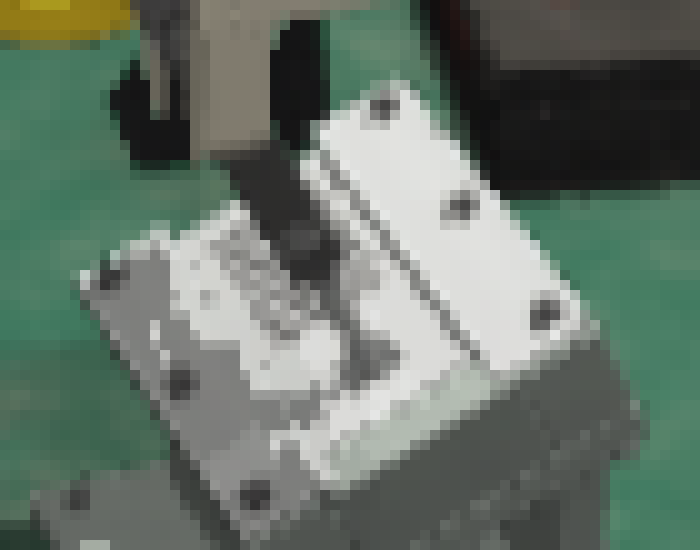

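arm_command:
  deltas:
    - [1,[0.2,0,-0.09],0]
    - [1,[0.4,0,-0.19],0]
    - [1,[0.6,0,-0.28],0]
    - [1,[0.8,0,-0.37],0]
    - [1,[0.9,0,-0.42],0]
    - [1,[1.0,0,-0.47],0]
    - [1,[1.1,0,-0.51],0]
    - [1,[1.1,0,-0.51],0]
    - [1,[1.1,0,-0.51],0]
    - [1,[1.1,0,-0.51],0]

```text
time_s: 10.55
position: [0.4705, 0.021, 0.1712]
ee_rot: [[-0.0, 0.092, -0.996], [-0.0, -0.996, -0.092], [-1.0, 0.0, 0.0]]
ft_force: [-1.6, 0.2, 1.0]
gripper_width: 0.169
```

```bash
cat > st.py <<'E'
from pinfit import *
from slide import U,n_
import sys
tag=sys.argv[1]
F=[]
for i in range(4):
    a,d=snap('side',tag); s=arm.read_state();F.append(s['ft_force'])
pos=np.array(s['position']);Rm=np.array(s['ee_rot']);F=np.mean(F,0);print(s['time_s'],pos.round(4),'F',F.round(2),'along n',(F@n_).round(2),'slideframe',U.inv().apply(F).round(2))
p,M,tip=held('side',tag,pos,Rm)
W=Rm@tip+pos
pk=np.array([.5142,.0240,.0962]);print('vis tip',(U.inv().apply(W-pk)*1000).round(1),'kin tip',(U.inv().apply(pos+Rm@np.array([.0908,.0003,-.0520])-pk)*1000).round(1))
f=10;cv2.imwrite(f'pics/g{tag}.png',cv2.resize(a[125:180,265:335],None,fx=f,fy=f,interpolation=3))
E
python3 st.py 8
```

```text
10.75 [0.4706 0.021  0.1712] F [-1.62 -0.32  0.94] along n 1.55 slideframe [-1.09 -0.17  1.55]
side 96 len 0.1221 zoff 0.0015 tilt 27.2 yoff -0.0001 lean -0.5 tip tool [ 0.0898  0.0009 -0.0543] world [0.5247 0.0251 0.0814] res 0.0009 0.01
vis tip [  3.3   0.1 -17.8] kin tip [  0.8   0.7 -17.8]
```

View pics/g8.png

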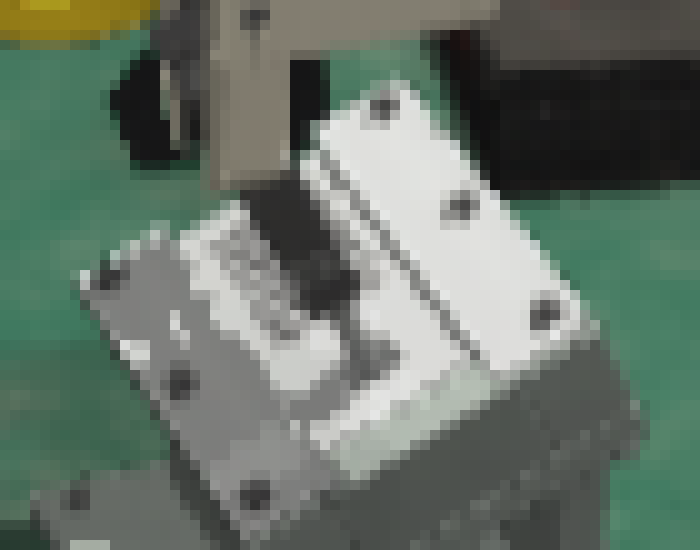

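arm_command:
  deltas:
    - [1,[0.04,0,-0.02],0]
    - [1,[0.08,0,-0.04],0]
    - [1,[0.12,0,-0.06],0]
    - [1,[0.17,0,-0.08],0]
    - [1,[0.17,0,-0.08],0]
    - [1,[0.17,0,-0.08],0]
    - [1,[0.17,0,-0.08],0]
    - [1,[0.17,0,-0.08],0]
    - [1,[0.17,0,-0.08],0]
    - [1,[0.17,0,-0.08],0]

```text
time_s: 11.75
position: [0.4714, 0.021, 0.1695]
ee_rot: [[-0.0, 0.092, -0.996], [0.0, -0.996, -0.092], [-1.0, -0.0, 0.0]]
ft_force: [-2.6, -0.5, 1.6]
gripper_width: 0.166
```

```bash
python3 st.py 9
```

```text
11.95 [0.4714 0.021  0.1694] F [-2.05 -0.35  2.67] along n 3.3 slideframe [-0.75 -0.16  3.3 ]
side 97 len 0.1223 zoff -0.0009 tilt 25.2 yoff 0.0003 lean -0.2 tip tool [ 0.0918  0.0007 -0.053 ] world [0.5242 0.0252 0.0776] res 0.0009 0.0
vis tip [  1.3   0.3 -21.1] kin tip [  0.8   0.7 -19.8]
```

arm_command:
  deltas:
    - [1,[0.02,0,-0.01],0]
    - [1,[0.04,0,-0.02],0]
    - [1,[0.06,0,-0.03],0]
    - [1,[0.07,0,-0.03],0]
    - [1,[0.07,0,-0.03],0]
    - [1,[0.07,0,-0.03],0]
    - [1,[0.07,0,-0.03],0]
    - [1,[0.07,0,-0.03],0]
    - [1,[0.07,0,-0.03],0]
    - [1,[0.07,0,-0.03],0]

```text
time_s: 12.95
position: [0.4717, 0.0211, 0.1688]
ee_rot: [[0.0, 0.092, -0.996], [0.0, -0.996, -0.092], [-1.0, -0.0, -0.0]]
ft_force: [-2.0, -0.6, 2.4]
gripper_width: 0.17
```

```bash
python3 st.py 10
```

```text
13.15 [0.4717 0.021  0.1688] F [-2.09 -0.47  2.77] along n 3.41 slideframe [-0.75 -0.27  3.41]
side 96 len 0.1205 zoff -0.0012 tilt 25.2 yoff 0.0011 lean 0.1 tip tool [ 0.0902  0.0008 -0.0524] world [0.524  0.0251 0.0785] res 0.0008 0.01
vis tip [  1.5   0.2 -20.2] kin tip [  0.9   0.7 -20.5]
```

arm_command:
  deltas:
    - [1,[0.04,0,-0.02],0]
    - [1,[0.04,0,-0.02],0]
    - [1,[0.04,-0.2,-0.02],0]
    - [1,[0.04,-0.4,-0.02],0]
    - [1,[0.04,-0.6,-0.02],0]
    - [1,[0.04,-0.8,-0.02],0]
    - [1,[0.04,-1.0,-0.02],0]
    - [1,[0.04,-1.2,-0.02],0]
    - [1,[0.04,-1.4,-0.02],0]
    - [1,[0.04,-1.5,-0.02],0]

```text
time_s: 14.15
position: [0.4705, 0.036, 0.1685]
ee_rot: [[-0.0, 0.093, -0.996], [-0.0, -0.996, -0.093], [-1.0, 0.0, 0.0]]
ft_force: [-4.3, -3.4, 5.6]
gripper_width: 0.172
```

```bash
python3 st.py 11
```

```text
14.35 [0.4705 0.0361 0.1685] F [-4.03 -2.4   5.17] along n 6.48 slideframe [-1.65 -2.02  6.48]
side 98 len 0.1199 zoff 0.0002 tilt 26.1 yoff 0.0006 lean 0.0 tip tool [ 0.0888  0.0006 -0.0526] world [0.5229 0.0404 0.0797] res 0.0009 0.01
vis tip [  2.2  15.5 -19.3] kin tip [  0.8  15.8 -20.8]
```

View pics/g11.png

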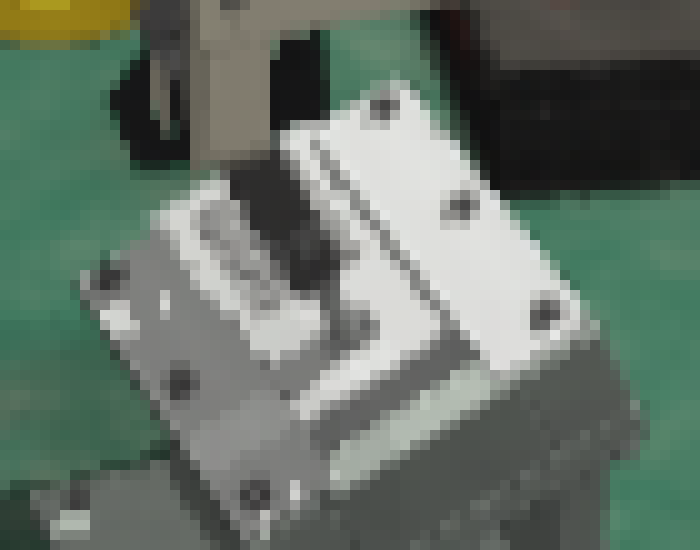

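arm_command:
  deltas:
    - [1,[0,-0.2,0],0]
    - [1,[0,-0.5,0],0]
    - [1,[0,-0.9,0],0]
    - [1,[0,-1.3,0],0]
    - [1,[0,-1.7,0],0]
    - [1,[0,-2.1,0],0]
    - [1,[0,-2.5,0],0]
    - [1,[0,-2.8,0],0]
    - [1,[0,-3.0,0],0]
    - [1,[0,-3.0,0],0]

```text
time_s: 15.35
position: [0.4676, 0.0662, 0.1685]
ee_rot: [[-0.0, 0.093, -0.996], [-0.0, -0.996, -0.093], [-1.0, 0.0, 0.0]]
ft_force: [-3.9, -2.3, 6.0]
gripper_width: 0.172
```

```bash
python3 st.py 12
```

```text
15.55 [0.4676 0.0662 0.1685] F [-3.96 -1.66  4.76] along n 6.05 slideframe [-1.7  -1.29  6.05]
side 87 len 0.1213 zoff -0.0011 tilt 25.2 yoff 0.001 lean 0.1 tip tool [ 0.091   0.0009 -0.0527] world [0.5201 0.0702 0.0775] res 0.0008 0.0
vis tip [  1.3  45.4 -21.3] kin tip [  0.7  46.  -20.8]
```

View pics/g12.png

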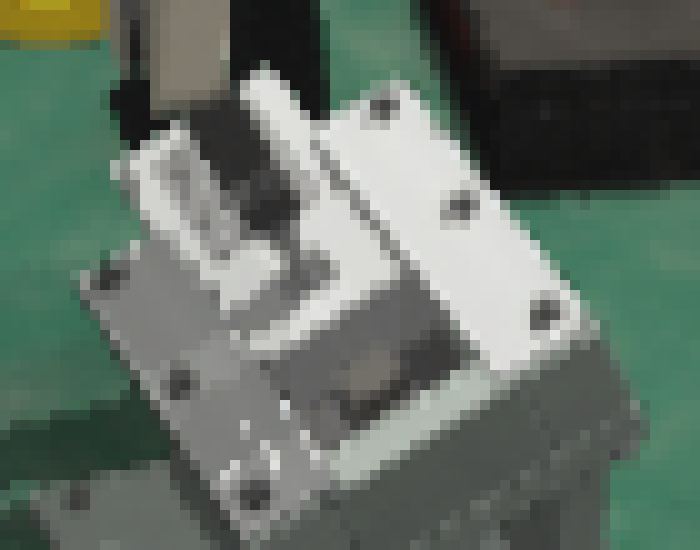

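arm_command:
  deltas:
    - [1,[0,-0.2,0],0]
    - [1,[0,-0.4,0],0]
    - [1,[0,-0.6,0],0]
    - [1,[0,-0.8,0],0]
    - [1,[0,-1.0,0],0]
    - [1,[0,-1.2,0],0]
    - [1,[0,-1.3,0],0]
    - [1,[0,-1.4,0],0]
    - [1,[0,-1.4,0],0]
    - [1,[0,-1.4,0],0]

```text
time_s: 16.55
position: [0.4666, 0.0797, 0.1686]
ee_rot: [[0.0, 0.093, -0.996], [-0.001, -0.996, -0.093], [-1.0, 0.001, -0.0]]
ft_force: [-2.7, -2.9, 7.0]
gripper_width: 0.169
```

```bash
python3 st.py 13
```

```text
16.75 [0.4666 0.0797 0.1686] F [-2.96 -3.37  5.75] along n 6.59 slideframe [-0.52 -3.08  6.59]
side 89 len 0.1216 zoff -0.0005 tilt 25.2 yoff 0.0025 lean 1.8 tip tool [ 0.0912 -0.0013 -0.0521] world [0.5185 0.0858 0.0774] res 0.0012 0.01
vis tip [  1.1  61.1 -21.2] kin tip [  1.1  59.5 -20.8]
```

View pics/g13.png

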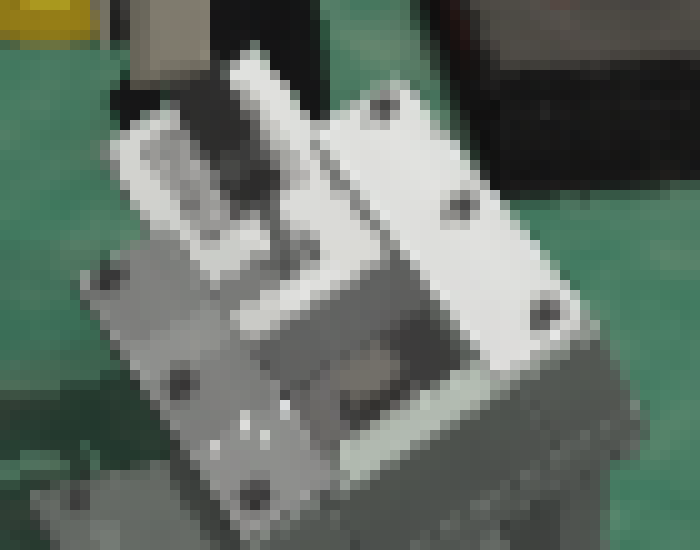

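arm_command:
  deltas:
    - [1,[0,-0.05,0],0]
    - [1,[0,-0.1,0],0]
    - [1,[0,-0.15,0],0]
    - [1,[0,-0.2,0],0]
    - [1,[0,-0.2,0],0]
    - [1,[0,-0.2,0],0]
    - [1,[0,-0.2,0],0]
    - [1,[0,-0.2,0],0]
    - [1,[0,-0.2,0],0]
    - [1,[0,-0.2,0],0]

```text
time_s: 17.75
position: [0.4665, 0.0815, 0.1687]
ee_rot: [[0.001, 0.092, -0.996], [-0.001, -0.996, -0.092], [-1.0, 0.001, -0.001]]
ft_force: [-2.6, -4.1, 5.6]
gripper_width: 0.17
```

```bash
python3 st.py 14
```

```text
17.95 [0.4665 0.0815 0.1686] F [-3.25 -3.82  5.8 ] along n 6.77 slideframe [-0.8  -3.5   6.77]
side 87 len 0.1198 zoff 0.0017 tilt 27.4 yoff 0.0023 lean 1.2 tip tool [ 0.0875 -0.0001 -0.0534] world [0.5197 0.0865 0.0811] res 0.0011 0.01
vis tip [  3.8  61.7 -18.4] kin tip [  1.2  61.3 -20.8]
```

Run:
```python
from slide import *
n='side';S=np.array([.5089,.0521,.1010])-.0055*n_+U.apply([0,.0055,0])
im=cv2.imread('pics/side_0.png');im=np.load('side_14.npz')['im'];f=10;x,y=255,110
z=cv2.resize(im[y:y+60,x:x+75],None,fx=f,fy=f,interpolation=cv2.INTER_CUBIC)
for s,c in((.046,(255,0,0)),(.055,(0,0,255))):
    P=np.array([[a*.025,s+b*.055,0] for a,b in((-1,-1),(1,-1),(1,1),(-1,1))])
    q=((proj(n,U.apply(P)+S)-[x,y]+.5)*f).astype(np.int32);cv2.polylines(z,[q],True,c,1)
    P=np.array([[a*.008,s-.034+b*.008,0] for a,b in((-1,-1),(1,-1),(1,1),(-1,1))])
    q=((proj(n,U.apply(P)+S)-[x,y]+.5)*f).astype(np.int32);cv2.polylines(z,[q],True,c,1)
cv2.imwrite('pics/g14b.png',z)
```

```text
(no output)
```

View pics/g14b.png

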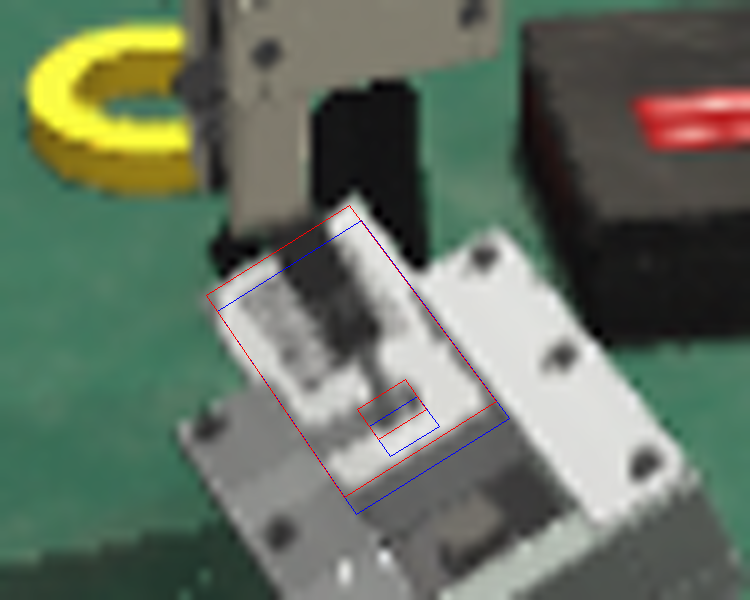

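arm_command:
  deltas:
    - [1,[-0.2,0,0.09],0]
    - [1,[-0.45,0,0.21],0]
    - [1,[-0.65,0.2,0.3],0]
    - [1,[-0.9,0.4,0.42],0]
    - [1,[-1.4,0.4,0.65],0]
    - [1,[-2.0,0.4,0.93],0]
    - [1,[-3.0,0.4,1.4],0]
    - [1,[-4.2,0.4,1.96],0]
    - [1,[-5.2,0.4,2.4],0]
    - [1,[-5.6,0.4,2.6],0]

```text
time_s: 18.95
position: [0.4409, 0.0754, 0.2262]
ee_rot: [[0.003, 0.092, -0.996], [-0.0, -0.996, -0.092], [-1.0, 0.0, -0.003]]
ft_force: [0.5, -0.4, -0.9]
gripper_width: 0.171
```

```bash
python3 st.py 15
python3 - <<'E'
from slide import *
n='side';S=np.array([.5089,.0521,.1010])-.0055*n_+U.apply([0,.0055,0])
im=np.load('side_15.npz')['im'];f=7;x,y=245,80
z=cv2.resize(im[y:y+85,x:x+90],None,fx=f,fy=f,interpolation=cv2.INTER_CUBIC)
for s,c in((.046,(255,0,0)),(.055,(0,0,255))):
    P=np.array([[a*.008,s-.034+b*.008,0] for a,b in((-1,-1),(1,-1),(1,1),(-1,1))])
    q=((proj(n,U.apply(P)+S)-[x,y]+.5)*f).astype(np.int32);cv2.polylines(z,[q],True,c,1)
cv2.imwrite('pics/g15b.png',z)
E
```

```text
19.15 [0.4407 0.0754 0.2243] F [ 0.03 -0.35 -1.05] along n -0.95 slideframe [-0.45 -0.35 -0.95]
side 124 len 0.1219 zoff -0.0004 tilt 24.6 yoff 0.0013 lean -0.4 tip tool [ 0.092   0.0021 -0.0511] world [0.4918 0.0781 0.1323] res 0.0007 0.02
vis tip [-0.5 55.9 40.1] kin tip [ 0.9 57.7 40.8]
```

View pics/g15b.png

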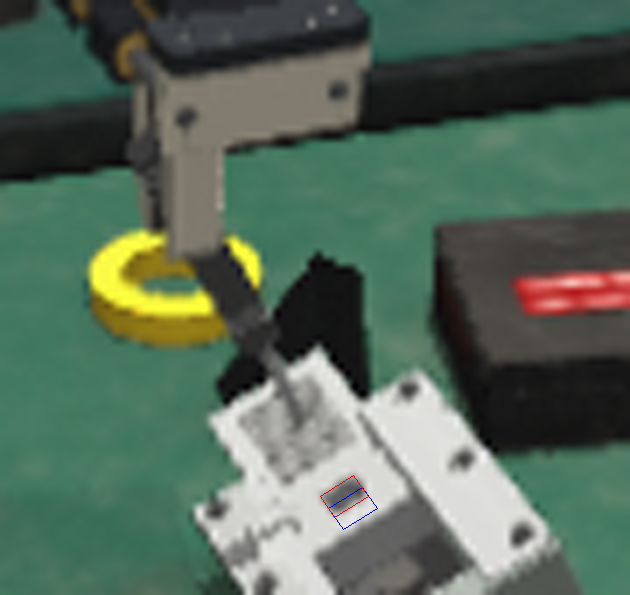

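arm_command:
  deltas:
    - [1,[-1.5,1,0],0]
    - [1,[-2.5,4,-0.2],-0.4]
    - [1,[-2.6,8,-0.5],-0.8]
    - [1,[-2.6,12.5,-0.8],-1.2]
    - [1,[-2.6,17,-1.1],-1.6]
    - [1,[-2.6,21.5,-1.5],-2]
    - [1,[-2.6,26,-1.8],-2.4]
    - [1,[-2.6,30.5,-2.1],-3]
    - [1,[-2.6,34,-2.4],-3.7]
    - [1,[-2.6,36.2,-2.5],-3.7]

```text
time_s: 20.15
position: [0.499, -0.2857, 0.2489]
ee_rot: [[-0.001, 0.155, -0.988], [0.001, -0.988, -0.155], [-1.0, -0.001, 0.001]]
ft_force: [0.6, 0.5, -2.0]
gripper_width: 0.168
```

Run:
```python
from pinfit import *
for i in range(6): a,d=snap('side','16')
go([.4988,-.2828,.0992],-81)
s=arm.read_state();pos=np.array(s['position']);Rm=np.array(s['ee_rot'])
held('side','16',pos,Rm)
cv2.imwrite('pics/g16.png',cv2.resize(a[140:290,290:390],None,fx=4,fy=4,interpolation=3))
```

```text
t 20.45 pos [ 0.4989 -0.2815  0.2499] yaw_y -80.96 w 0.166 F [ 0.5  0.1 -1.4] | d cm [15.07  0.15  0.02] turn 0.04
side 170 len 0.1209 zoff -0.0011 tilt 24.8 yoff 0.0014 lean 0.2 tip tool [ 0.091   0.001  -0.0519] world [ 0.5502 -0.2742  0.1589] res 0.0005 0.0
```

View pics/g16.png

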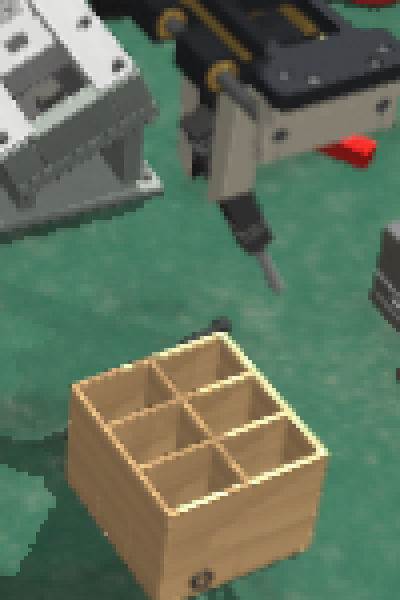

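arm_command:
  deltas:
    - [1,[1.5,0.15,0.1],0]
    - [1,[3.5,0.15,0.1],0]
    - [1,[5.5,0.15,0.1],0]
    - [1,[7.5,0.15,0.1],0]
    - [1,[9.3,0.15,0.1],0]
    - [1,[10.8,0.15,0.1],0]
    - [1,[11.8,0.15,0.1],0]
    - [1,[12.5,0.15,0.1],0]
    - [1,[13,0.15,0.1],0]
    - [1,[13,0.15,0.1],0]

```text
time_s: 21.45
position: [0.4983, -0.284, 0.1201]
ee_rot: [[-0.0, 0.157, -0.988], [0.0, -0.988, -0.157], [-1.0, -0.0, 0.0]]
ft_force: [0.2, 0.1, -1.0]
gripper_width: 0.172
```

Run:
```python
from pinfit import *
for i in range(3): a,d=snap('side','17')
go([.4980,-.2828,.1012],-81)
cv2.imwrite('pics/g17.png',cv2.resize(a[170:290,290:390],None,fx=5,fy=5,interpolation=3))
```

```text
t 21.6 pos [ 0.4987 -0.2846  0.121 ] yaw_y -81.0 w 0.17 F [ 0.   0.4 -1.4] | d cm [ 1.98 -0.19  0.04] turn 0.0
```

View pics/g17.png

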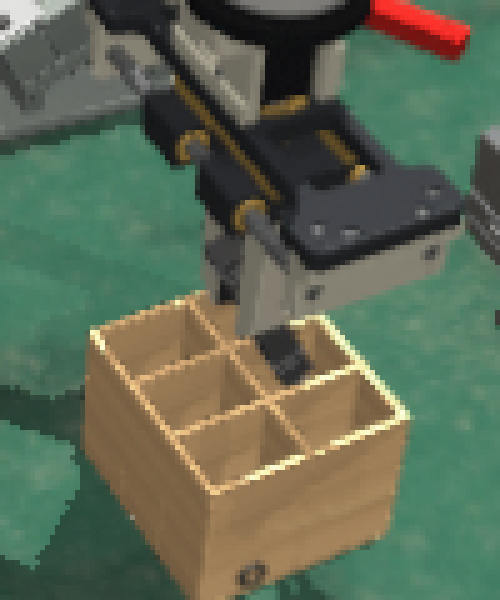

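arm_command:
  deltas:
    - [1,[0.3,-0.1,0.04],0]
    - [1,[0.6,-0.19,0.04],0]
    - [1,[0.9,-0.19,0.04],0]
    - [1,[1.2,-0.19,0.04],0]
    - [1,[1.5,-0.19,0.04],0]
    - [1,[1.8,-0.19,0.04],0]
    - [1,[2.0,-0.19,0.04],0]
    - [1,[2.0,-0.19,0.04],0]
    - [1,[2.0,-0.19,0.04],0]
    - [1,[2.0,-0.19,0.04],0]

```text
time_s: 22.6
position: [0.4977, -0.2826, 0.1004]
ee_rot: [[0.0, 0.157, -0.988], [-0.0, -0.988, -0.157], [-1.0, 0.0, -0.0]]
ft_force: [-0.2, -0.2, -2.2]
gripper_width: 0.171
```

Run:
```python
from pinfit import *
F=[]
for i in range(3): a,d=snap('side','18');F.append(arm.read_state()['ft_force'])
go([.4980,-.2828,.1012],-81);print(np.mean(F,0))
```

```text
t 22.75 pos [ 0.4977 -0.2826  0.1005] yaw_y -81.0 w 0.17 F [ 0.6  0.2 -1.7] | d cm [-0.07  0.03 -0.03] turn 0.0
[ 0.64419023  0.06141238 -1.73834227]
```

arm_command:
  deltas:
    - [1,[0.05,0,0],0]
    - [1,[0.1,0,0],0]
    - [1,[0.1,0,0],0]
    - [0.5,[0.1,0,0],0]
    - [0.2,[0.1,0,0],0]
    - [-0.2,[0.1,0,0],0]
    - [-1,[0.1,0,0],0]
    - [-1,[0.1,0,0],0]
    - [-1,[0.1,0,0],0]
    - [-1,[0.1,0,0],0]

```text
time_s: 23.75
position: [0.4976, -0.2825, 0.0994]
ee_rot: [[-0.0, 0.156, -0.988], [0.0, -0.988, -0.156], [-1.0, -0.0, 0.0]]
ft_force: [-0.2, 0.1, -0.1]
gripper_width: 0.719
```

arm_command:
  deltas:
    - [-1,[0,0,0],0]
    - [-1,[0,0,0],0]
    - [-1,[0,0,0],0]
    - [-1,[0,0,0],0]
    - [-1,[0,0,0],0]
    - [-1,[0,0,0],0]
    - [-1,[0,0,0],0]
    - [-1,[0,0,0],0]
    - [-1,[0,0,0],0]
    - [-1,[0,0,0],0]

```text
time_s: 24.75
position: [0.4976, -0.2826, 0.0993]
ee_rot: [[-0.0, 0.156, -0.988], [-0.0, -0.988, -0.156], [-1.0, 0.0, 0.0]]
ft_force: [-0.6, -0.3, -0.6]
gripper_width: 0.999
```

Run:
```python
from pinfit import *
a,d=snap('side','19')
go([.4980,-.2828,.1012],-81)
cv2.imwrite('pics/g19.png',cv2.resize(a[170:290,290:390],None,fx=5,fy=5,interpolation=3))
```

```text
t 24.8 pos [ 0.4976 -0.2825  0.0993] yaw_y -81.0 w 0.996 F [-0.2  0.5  0.7] | d cm [-0.19  0.03 -0.03] turn 0.0
```

View pics/g19.png

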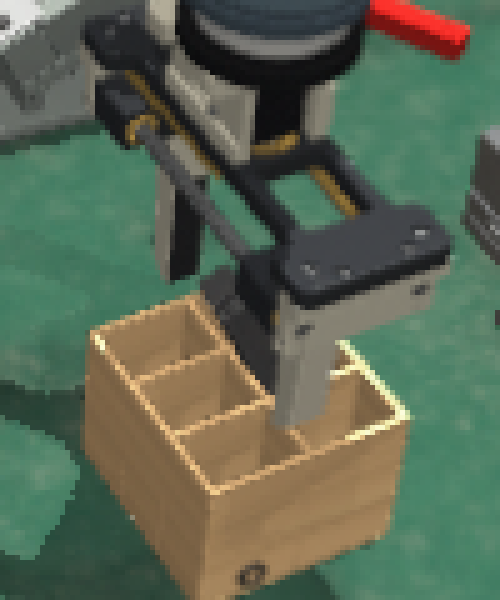

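The pin is standing in its cell again; I raise the hand straight up.

arm_command:
  deltas:
    - [-1,[-0.5,0,0],0]
    - [-1,[-2,0,0],0]
    - [-1,[-4,0,0],0]
    - [-1,[-6,0,0],0]
    - [-1,[-8,0,0],0]
    - [-1,[-10,0,0],0]
    - [-1,[-12,0,0],0]
    - [-1,[-14,0,0],0]
    - [-1,[-15,0,0],0]
    - [-1,[-15,0,0],0]

```text
time_s: 25.8
position: [0.4983, -0.2831, 0.2511]
ee_rot: [[0.003, 0.156, -0.988], [-0.002, -0.988, -0.156], [-1.0, 0.003, -0.002]]
ft_force: [-0.2, -1.1, -0.8]
gripper_width: 0.999
```

Run:
```python
from pinfit import *
for i in range(4): a,d=snap('side','20')
go([.4980,-.2828,.25],-81)
Rc=R.from_euler('z',CY)
P,uv=cloud('side',d);q=Rc.inv().apply(P-np.array([.506,-.2853,0]));g=a[uv[:,1],uv[:,0]].astype(int)
k=(g.max(1)<110)&(q[:,0]>-.035)&(q[:,0]<.048)&(abs(q[:,1])<.022)&(q[:,2]>.03)&(q[:,2]<.16)
k&=(q[:,2]>.075)|(q[:,0]>.006)
ps=q[k]
T=lambda p:R.from_euler('zyx',[p[5],-p[3],p[4]])
p0=np.array([.042,0,.007,np.radians(25),0,0]);sc=np.array([.006,.006,.006,.1,.1,.15])
s=least_squares(lambda p:np.r_[pin_sdf(T(p).inv().apply(ps-p[:3]))/.002,(p-p0)/sc],p0,loss='soft_l1')
print(len(ps),(s.x[:3]*1000).round(1),np.degrees(s.x[3:]).round(1))
cv2.imwrite('pics/g20.png',a)
```

```text
t 26.0 pos [ 0.4971 -0.2821  0.248 ] yaw_y -81.0 w 0.998 F [ 0.6 -0.4 -0.5] | d cm [-0.2   0.08 -0.08] turn -0.0
203 [45.6  2.3  6.4] [25.  -0.4  1. ]
```

View pics/g20.png

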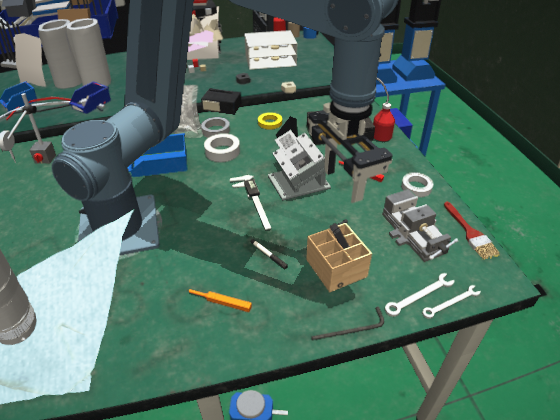

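```bash
python3 -c "
from rig import arm
print(arm.close_job(), arm.read_state()['time_s'])"
```

```text
the job is handed in; nothing more can be done
the job is handed in; nothing more can be done
```

The job is handed in at about 26 s of the 58 s allowed; no verdict comes back, so what follows rests on my own checks.

**What I did:** I gripped the pin by its handle and pressed the button to the bottom of its travel with the tip (about 4.5–8 N at the tip, less the pin's weight). Still holding it down, I pushed the slide out to its stop, withdrew the pin, put it back in its compartment and raised the open hand clear.

**Last checks:**
- **Slide:** the camera overlay of the pocket puts it about 55 mm out. The sideways force did not climb clearly at the end, only from about 3 N to 3.5 N. The stop is therefore judged from the picture and the distance travelled, not from a force rise.
- **Pin:** it leans 25° in the middle far compartment as before. The side camera puts the tip at (45.6, 2.3, 6.4) mm in the caddy frame. That x lies about 1 mm past where the wall allows the tip. I read 44.9 mm there before I moved the pin, so I take it as camera bias.
- **Button:** I did not measure that it had sprung up again. The pin is out of the pocket and nothing else touches it.
- **Bystanders:** the marker, hex key and calliper look undisturbed in the last picture; I did not measure their positions again.
- **Cameras:** the two cameras disagreed by 2–4 mm in y. I steered the tip by the side camera, and it entered the pocket without touching.

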